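Return three containers to their own spill trays

ROBOT

A 6-joint arm with a two-finger parallel gripper is mounted at the origin on a cart in front of the work surface, level with it; the furniture and walls round the work are solid. World frame = base frame: x ahead of the robot, y to its left, z up, the work surface at z = 0. Lengths are in m, angles in rad, forces in N, time in s.
With the tool pointing down it reaches from about 0.325 to 0.775 m from the base axis. Payload 5.5 kg.
Tool frame: the origin (TCP) lies between the finger pads; the fingertips stand 8 mm ahead of it and the grasp point (between the pads) lies 11 mm behind it; z points along the fingers, y is the line along which they close (so a half turn about z gives the same grasp; the last joint's range is limited). The gripper opens to 85 mm and grips with 20 to 120 N. Pads are 22 mm wide; open, the fingers measure 114 mm over their backs; the gripper's body (76 mm by 85 mm) begins 54 mm behind the grasp point. The pads swing forward as they close: fully open they stand 13 mm farther back than shut.
Start: joints at [1.092, 0.091, 1.231, -0, 1.82, -0.057], TCP at [0.246, 0.547, 0.239] pointing down, gripper open.
Joint ranges: [-2.87, 2.87], [-0.86, 2.18], [0.17, 2.46], [-1.51, 4.65], [0.06, 2.69], [-2.65, 2.65]. Speed limits (rad/s): [2.57, 2.57, 3.01, 3.14, 3.14, 3.14].

INTERFACE

Orientations are given as a unit quaternion [w, x, y, z].
In Python, from station import monitor, optics, order gives the robot as it stands. The module is installed in compiled form; this text tells all that it offers.
- The arm moves only by the tool apply_moves, never from a script. Its argument "targets" is a list of rows, each an object of numbers: "x", "y", "z": the shift along the world's x, y, z in units of 25 mm (1.0 is 25 mm); "wx", "wy", "wz": the turn, a rotation vector about the world's x, y, z in units of 6 degrees (1.0 is 6 degrees); "jaw": the opening, from 0 (shut) to 1 (fully open). In form: [{"x": .., "y": .., "z": .., "wx": .., "wy": .., "wz": .., "jaw": ..}, ...]. A call has 1 to 8 rows; each row is the pose to reach, as a shift and turn from the pose commanded when the call began; what a row does not reach only later rows make up. A row lasts 1/8 s, in which the tool goes at most 62.5 mm and 10.7 degrees, less where a joint would pass 70% of its speed; a pose out of reach is approached as far as the arm can. A call with a gripper value outside its range is refused whole. The fingers move at their own pace and stop on an object; "newtons" is the grip in N (left out, the last holds). Time passes only in rows, so rows that repeat a pose let the fingers close. It gives the time, the measured TCP pose, the force, the opening and the grip force at its end, in the units of the state.
- monitor.read_state(): the state, without advancing time (a new reading comes with each control period).
- optics.grab_frame(name): name is "scene" or "side" or "wrist"; returns a dict with "img" (400x640x3 uint8, red, green, blue), "camera_matrix" (3x3 intrinsics, pixels), "distortion" ([k1, k2, p1, p2, k3] as OpenCV has them; the pictures are not rectified), "origin" and "rotation" of the camera in the world. Camera axes: x right, y up, looking along -z (the intrinsics and any distortion apply to the point x, -y, -z); pixel columns grow to the right and rows downward; lengths in m; the calibration is good to about 2 mm. A picture is of the moment at which its call begins. There is no depth.
- order.job_done(): hands the job in; it is judged then, once.
The state is a dict: "time": time; "qpos": joint angles; "qd": joint speeds; "joint_torque": joint torques, N m; "position": TCP position; "ee_rot": TCP orientation; "force": force on the tool from outside, world axes, zero at the start; "wrist_torque": the same for the moment, N m; "finger_gap": finger opening in m; "grasp_force": force on a finger pad.
Only numpy, scipy, OpenCV 4.12 (cv2) and the standard library are available. Lean on these libraries where they do the work, as an engineer would, in place of code of your own. Each camera call takes 0.05 s, during which the arm holds its last target. There are 200 camera calls.

TASK

The three containers are standing in one another's spill trays. Using the empty black rubber mat as the free spot on the way, put the tall bottle upright in the middle of the long tray, the wide white-lidded jar in the middle of the round tray and the small bottle in the middle of the square tray. Never stand a container on the bare bench, and leave the beaker of water and the slim black-capped vial where they are.

Things in the scene. Friction and masses are not known exactly. Their poses are not given: they have to be found in the camera images.
- tall_bottle_centre (a point): The tall screw-cap reagent bottle, the tallest of the three containers: 43 mm diameter, 86 mm high with its white cap (body up to 62 mm, cap 36 mm diameter above), about 75 g, loose, round, upright. The point is on its axis half-way up, 43 mm above its underside; z is its axis, up.
- wide_jar_centre (a point): The wide squat jar of clear glass with a plain white lid, the widest of the three containers: 48 mm diameter, 62 mm high (body up to 51 mm, lid 44 mm diameter above), about 22 g, loose, round, upright. The point is on its axis half-way up, 31 mm above its underside; z is its axis, up.
- small_bottle_centre (a point): The small screw-cap reagent bottle, the smallest of the three containers: 30 mm diameter, 55 mm high with its cap (body up to 41 mm, cap 26 mm diameter above), about 36 g, loose, round, upright. The point is on its axis half-way up, 27.5 mm above its underside; z is its axis, up.
- tray_long_mid (a point): Fixed low white plastic spill tray, oblong, 90 x 150 mm outside, wall 5 mm; floor 5 mm thick (its top 5 mm above the bench), rim 9 mm above the bench. The point is the middle of the tray's floor, on its top face; x along its short side, y along its long side, z up.
- tray_round_mid (a point): Fixed low white plastic spill tray, round, 100 mm outside diameter, wall 4 mm; floor 5 mm thick (its top 5 mm above the bench), rim 9 mm above the bench. The point is the middle of the tray's floor, on its top face; z up.
- tray_square_mid (a point): Fixed low white plastic spill tray, square, 100 x 100 mm outside, wall 5 mm; floor 5 mm thick (its top 5 mm above the bench), rim 9 mm above the bench. The point is the middle of the tray's floor, on its top face; x and y along its sides, z up.
- mat_mid (a point): Fixed flat black rubber mat without a rim, 90 x 90 mm, 5 mm thick, empty at the start: the free spot. The point is the middle of its top face, 5 mm above the bench; z up. The three trays and the mat lie at four places that are exchanged from start to start; at every start each container stands in a wrong tray, near its middle. Neighbouring middles are at least 140 mm apart.
- beaker_centre (a point): Bystander, to be left alone: loose glass beaker of water, about 73 mm across, 90 mm high, the tallest thing among the trays. The point is on its axis, 45 mm above the bench.
- vial_centre (a point): Bystander, to be left alone: loose slim glass vial with a black cap, 25 mm diameter, 48 mm high. The point is on its axis, 24 mm above the bench.
There are look-alikes about, which are no part of the job. Leave any turquoise look-alike of the part that bears wide_jar_centre alone. Leave any orange look-alike of the part that bears small_bottle_centre alone.

How it is judged:
By the outcome, as a careful person would: the job done as asked, in the order asked, and still so for the second after the job is handed in, with the robot touching nothing.
It also fails if it takes over 104 s, if anything falls off the work surface, if the arm or the gripper's body presses on something with over 40 N, if the wrist force passes 120 N, or if a joint passes its speed limit or range.

## Working session

There is one attempt and no reset: what is moved stays moved. The work goes in short steps, Python scripts to look and compute and a tool call to move; the robot and the scene stay as the last step left them, time stands still between calls to the robot, and variables do not carry over. Pictures are saved under pics/ and viewed, at most 14 in all, crops included, and the job is handed in when it is done.

Besides the shell and the picture viewer there is one more tool, called after ">>>" as a command line: name --argument value ..., lists and objects as JSON in quotes. apply_moves: Moves the arm, as the interface text tells. Its arguments: {"type":"object","properties":{"targets":{"type":"array","items":{"type":"object","properties":{"x":{"type":"number"},"y":{"type":"number"},"z":{"type":"number"},"wx":{"type":"number"},"wy":{"type":"number"},"wz":{"type":"number"},"jaw":{"type":"number"}}}},"newtons":{"type":"number"}},"required":["targets"]}

```bash
mkdir -p pics; cat > h.py <<'E'
import numpy as np,cv2,pickle
from station import monitor,optics,order
def grab(n,tag):
    f=optics.grab_frame(n); cv2.imwrite(f'pics/{tag}.png',np.ascontiguousarray(f['img'][...,::-1])); pickle.dump(f,open(f'pics/{tag}.pkl','wb')); return f
def load(tag): return pickle.load(open(f'pics/{tag}.pkl','rb'))
def ray(f,uv):
    p=cv2.undistortPoints(np.array(uv,float).reshape(-1,1,2),np.array(f['camera_matrix']),np.array(f['distortion'])).reshape(-1,2)
    d=np.c_[p[:,0],-p[:,1],-np.ones(len(p))]@np.array(f['rotation']).T
    return np.array(f['origin']),d/np.linalg.norm(d,axis=1,keepdims=True)
def onz(f,uv,z):
    o,d=ray(f,uv); return o+d*((z-o[2])/d[:,2:3])
def tri(pairs):
    A=np.zeros((3,3));b=np.zeros(3)
    for f,uv in pairs:
        o,d=ray(f,uv);P=np.eye(3)-np.outer(d[0],d[0]);A+=P;b+=P@o
    return np.linalg.solve(A,b)
def proj(f,X):
    R=np.array(f['rotation']);c=(np.atleast_2d(X)-f['origin'])@R; c=c*[1,-1,-1]
    return cv2.projectPoints(c,np.zeros(3),np.zeros(3),np.array(f['camera_matrix']),np.array(f['distortion']))[0].reshape(-1,2)
E
python3 - <<'E'
from h import *
for n in ['scene','side','wrist']:
    f=grab(n,n+'0'); print(n,np.round(f['origin'],3),np.round(f['rotation'],2).tolist(),np.round(f['camera_matrix'],0).tolist())
s=monitor.read_state();print({k:np.round(v,3).tolist() for k,v in s.items()})
E
```

```text
scene [-0.192 -0.367  0.415] [0.71, 0.45, -0.29, -0.44] [[446.0, 0.0, 320.0], [0.0, 446.0, 191.0], [0.0, 0.0, 1.0]]
side [ 0.372 -0.741  0.681] [0.9, 0.42, -0.05, -0.09] [[469.0, 0.0, 321.0], [0.0, 469.0, 190.0], [0.0, 0.0, 1.0]]
wrist [0.185 0.576 0.374] [0.83, -0.11, -0.07, 0.54] [[291.0, 0.0, 316.0], [0.0, 291.0, 199.0], [0.0, 0.0, 1.0]]
{'time': 0.15, 'qpos': [1.092, 0.092, 1.232, 0.0, 1.82, -0.057], 'qd': [0.001, -0.003, -0.002, -0.001, 0.001, 0.0], 'joint_torque': [0.002, -45.937, -41.853, 0.0, 0.009, 0.0], 'position': [0.246, 0.547, 0.238], 'ee_rot': [-0.0, 0.209, 0.978, -0.001], 'force': [1.298, 0.884, -0.827], 'wrist_torque': [0.007, 0.014, -0.025], 'grasp_force': 0.0, 'finger_gap': 0.086}
```

View pics/scene0.png

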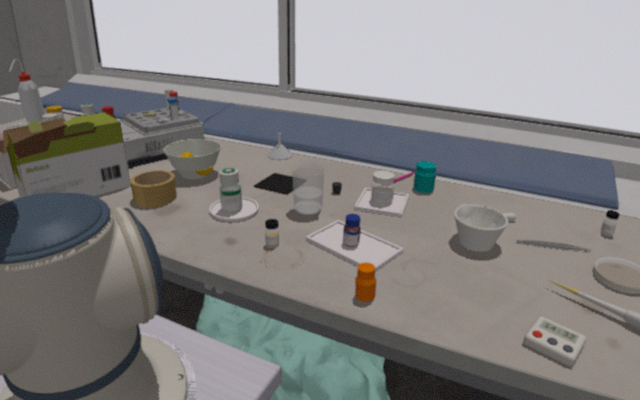

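View pics/side0.png

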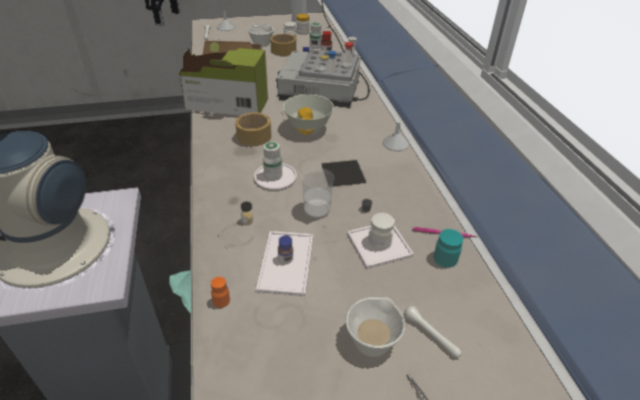

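View pics/wrist0.png

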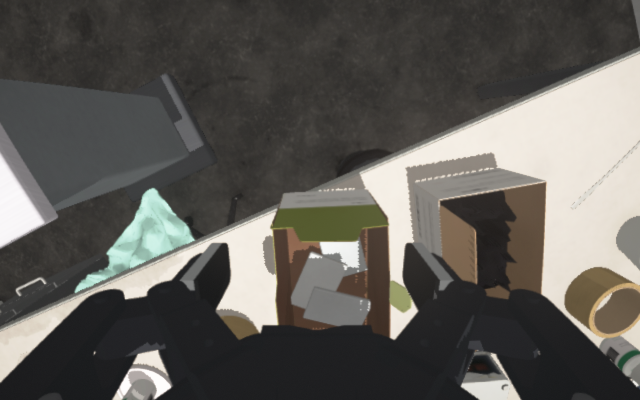

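The scene view shows:
- Tall bottle in the round tray at (232,195).
- Jar in the square tray at (382,190).
- Blue-capped small bottle in the long tray at (351,232).
- Mat empty at (275,183), beaker at (308,190), vial at (272,234).

The side view agrees: round tray (275,176), mat (344,172), square tray (380,243), long tray (286,262). The wrist view only shows the boxes, so it's no use yet.

```bash
python3 - <<'E'
from h import *
a,b=load('scene0'),load('side0')
P={'round':((234,209),(275,176)),'mat':((276,184),(344,172)),
'sqL':((356,208),(363,266)),'sqR':((410,195),(411,256)),
'tallcap':((229,171),(271,145)),'jarlid':((384,175),(383,219)),'smallcap':((352,217),(285,239)),'vialcap':((272,223),(247,206)),'beakerbase':((308,213),(317,214)),
'longA':((306,243),(313,235)),'longB':((337,223),(264,234)),'longC':((402,246),(259,290)),'longD':((374,266),(306,293))}
for k,(p,q) in P.items():
    X=tri([(a,p),(b,q)]); print(k,np.round(X,3),np.round(proj(a,X)[0]-p,1),np.round(onz(a,[p],.007)[0,:2],3),np.round(onz(b,[q],.007)[0,:2],3))
for f in(a,b):print(proj(f,[[.246,.547,.239],[.2,.4,.4]]))
for n,box in(('scene0',(200,150,430,280)),('side0',(200,120,430,310))):
    im=cv2.imread(f'pics/{n}.png')[box[1]:box[3],box[0]:box[2]]
    cv2.imwrite(f'pics/c_{n}.png',cv2.resize(im,None,fx=3,fy=3,interpolation=cv2.INTER_CUBIC))
E
```

```text
Traceback (most recent call last):
  File "h.py", line 15, in tri
    o,d=ray(f,uv);P=np.eye(3)-np.outer(d[0],d[0]);A+=P;b+=P@o
        ~~~^^^^^^
  File "h.py", line 8, in ray
    d=np.c_[p[:,0],-p[:,1],-np.ones(len(p))]@np.array(f['rotation']).T
      ~~~~~~~~~~~~~~~~~~~~~~~~~~~~~~~~~~~~~~^~~~~~~~~~~~~~~~~~~~~~~~~~
ValueError: matmul: Input operand 1 has a mismatch in its core dimension 0, with gufunc signature (n?,k),(k,m?)->(n?,m?) (size 4 is different from 3)
```

```bash
sed -i "s/^from station.*/&\nfrom scipy.spatial.transform import Rotation\ndef rot(f): return Rotation.from_quat(np.roll(f['rotation'],-1)).as_matrix()/; s/np.array(f\['rotation'\])/rot(f)/" h.py; cat > t.py <<'E'
from h import *
a,b=load('scene0'),load('side0')
P={'round':((234,209),(275,176)),'mat':((276,184),(344,172)),
'sqL':((356,208),(363,266)),'sqR':((410,195),(411,256)),
'tallcap':((229,171),(271,145)),'jarlid':((384,175),(383,219)),'smallcap':((352,217),(285,239)),'vialcap':((272,223),(247,206)),'beakerbase':((308,213),(317,214)),
'longA':((306,243),(264,234)),'longB':((337,223),(313,235)),'longC':((402,246),(306,293)),'longD':((374,266),(259,290))}
for k,(p,q) in P.items():
    X=tri([(a,p),(b,q)]); print(k,np.round(X,3),np.round(proj(a,X)[0]-p,1),np.round(onz(a,[p],.007)[0,:2],3),np.round(onz(b,[q],.007)[0,:2],3))
for f in(a,b):print(proj(f,[[.246,.547,.239],[.2,.4,.4]]))
for n,box in(('scene0',(200,150,430,280)),('side0',(200,120,430,310))):
    im=cv2.imread(f'pics/{n}.png')[box[1]:box[3],box[0]:box[2]]
    cv2.imwrite(f'pics/c_{n}.png',cv2.resize(im,None,fx=3,fy=3,interpolation=cv2.INTER_CUBIC))
E
python3 t.py
```

```text
round [0.46  0.134 0.004] [0.4 0.6] [0.458 0.133] [0.46  0.128]
mat [ 0.628  0.134 -0.006] [0.6 1. ] [0.607 0.123] [0.623 0.113]
sqL [ 0.608 -0.099 -0.033] [10.7 12.7] [ 0.578 -0.085] [ 0.586 -0.179]
sqR [ 0.685 -0.17   0.009] [0.7 1. ] [ 0.693 -0.167] [ 0.684 -0.172]
tallcap [0.456 0.136 0.09 ] [0.1 0.2] [0.621 0.265] [0.467 0.258]
jarlid [ 0.638 -0.12   0.065] [-0. -0.] [ 0.777 -0.079] [ 0.663 -0.061]
smallcap [ 0.446 -0.127  0.057] [0.4 0.6] [ 0.538 -0.092] [ 0.452 -0.08 ]
vialcap [ 0.386 -0.004  0.043] [0.6 0.9] [0.444 0.034] [0.386 0.034]
beakerbase [ 0.534  0.001 -0.008] [0.8 1.3] [ 0.513 -0.008] [ 0.53  -0.019]
longA [ 0.412 -0.055  0.004] [-0. -0.] [ 0.408 -0.057] [ 0.412 -0.058]
longB [ 0.51  -0.073  0.001] [0.2 0.3] [ 0.501 -0.076] [ 0.509 -0.079]
longC [ 0.469 -0.216  0.009] [1.4 1.9] [ 0.477 -0.212] [ 0.468 -0.22 ]
longD [ 0.388 -0.194  0.009] [1.6 2.1] [ 0.395 -0.189] [ 0.387 -0.197]
[[-16.61799608  96.74560272]
 [-20.53175891   8.33870088]]
[[168.76635066  19.58207362]
 [130.64535592 -29.66405035]]
```

View pics/c_side0.png

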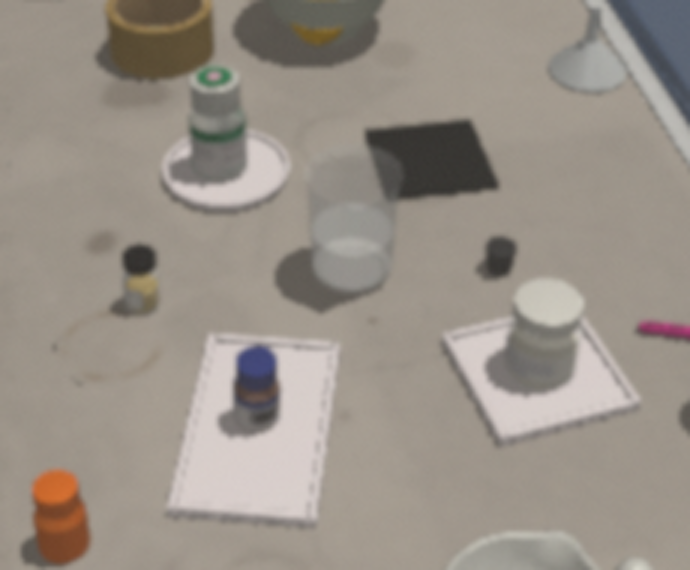

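The crop confirms it: the beaker stands between the trays, the vial is at crop (140,280), and a small black stopper is at (500,257). To finish in the listed order, the small bottle goes to the mat first, then tall to long, jar to round, small to square.

>>> apply_moves --targets '[{"x": 1, "y": -2, "z": 1, "wz": -1.3}, {"x": 2.5, "y": -4.4, "z": 2, "wz": -2.6}, {"x": 4, "y": -6.8, "z": 3, "wz": -3.9}, {"x": 5.4, "y": -9.2, "z": 4, "wz": -5.2}, {"x": 6.6, "y": -11.6, "z": 4, "wz": -6.5}, {"x": 7.8, "y": -14, "z": 4, "wz": -7.8}, {"x": 8.6, "y": -16, "z": 4, "wz": -9.1}, {"x": 9.4, "y": -18, "z": 4, "wz": -10.4}]'

```text
$.targets[0]: bad value
```

```bash
python3 - <<'E'
from h import *
s=monitor.read_state();print({k:np.round(v,3).tolist() for k,v in s.items()})
f=grab('wrist','w1');print(f['origin'],rot(f)[:,2])
E
```

```text
{'time': 0.15, 'qpos': [1.092, 0.092, 1.232, 0.0, 1.82, -0.057], 'qd': [0.001, -0.003, -0.002, -0.001, 0.001, 0.0], 'joint_torque': [0.002, -45.937, -41.853, 0.0, 0.009, 0.0], 'position': [0.246, 0.547, 0.238], 'ee_rot': [-0.0, 0.209, 0.978, -0.001], 'force': [1.298, 0.884, -0.827], 'wrist_torque': [0.007, 0.014, -0.025], 'grasp_force': 0.0, 'finger_gap': 0.086}
[0.18474738 0.57573124 0.37383529] [-0.23783542  0.10723042  0.9653683 ]
```

View pics/w1.png

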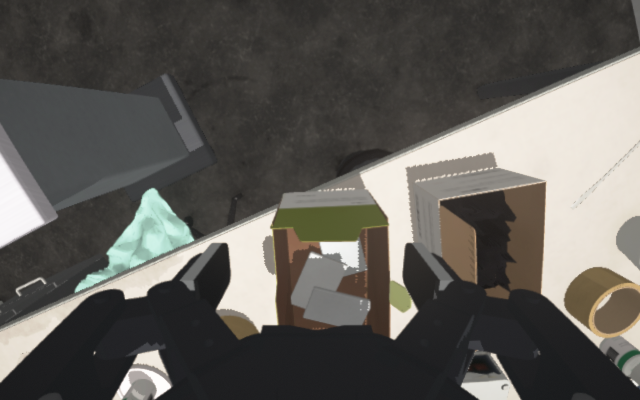

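The wrist picture is unchanged because the move was refused. I'll send all the keys this time.

>>> apply_moves --targets '[{"x": 1, "y": -2, "z": 1, "wx": 0, "wy": 0, "wz": -1.3, "jaw": 1}, {"x": 2.5, "y": -4.4, "z": 2, "wx": 0, "wy": 0, "wz": -2.6, "jaw": 1}, {"x": 4, "y": -6.8, "z": 3, "wx": 0, "wy": 0, "wz": -3.9, "jaw": 1}, {"x": 5.4, "y": -9.2, "z": 4, "wx": 0, "wy": 0, "wz": -5.2, "jaw": 1}, {"x": 6.6, "y": -11.6, "z": 4, "wx": 0, "wy": 0, "wz": -6.5, "jaw": 1}, {"x": 7.8, "y": -14, "z": 4, "wx": 0, "wy": 0, "wz": -7.8, "jaw": 1}, {"x": 8.6, "y": -16, "z": 4, "wx": 0, "wy": 0, "wz": -9.1, "jaw": 1}, {"x": 9.4, "y": -18, "z": 4, "wx": 0, "wy": 0, "wz": -10.4, "jaw": 1}]'

```text
time: 1.2
position: [0.4709, 0.1199, 0.3391]
ee_rot: [0.0, 0.687, 0.726, 0.0]
force: [-0.2, 0.7, 0.4]
finger_gap: 0.0851
grasp_force: 0.0
```

```bash
python3 - <<'E'
from h import *
s=monitor.read_state();print({k:np.round(v,3).tolist() for k,v in s.items()})
f=grab('wrist','w2');print(f['origin'],rot(f)[:,2])
E
```

```text
{'time': 1.2, 'qpos': [0.179, -0.169, 1.305, 0.0, 2.005, 0.124], 'qd': [-1.025, 0.119, -0.103, 0.0, -0.01, 0.063], 'joint_torque': [4.961, -35.612, -40.42, -0.074, 0.37, -0.091], 'position': [0.471, 0.12, 0.339], 'ee_rot': [0.0, 0.687, 0.726, 0.0], 'force': [-0.173, 0.713, 0.45], 'wrist_torque': [-0.02, 0.022, 0.01], 'grasp_force': 0.0, 'finger_gap': 0.085}
[0.46665392 0.18718329 0.47449574] [-0.01448991  0.2600157   0.96549566]
```

View pics/w2.png

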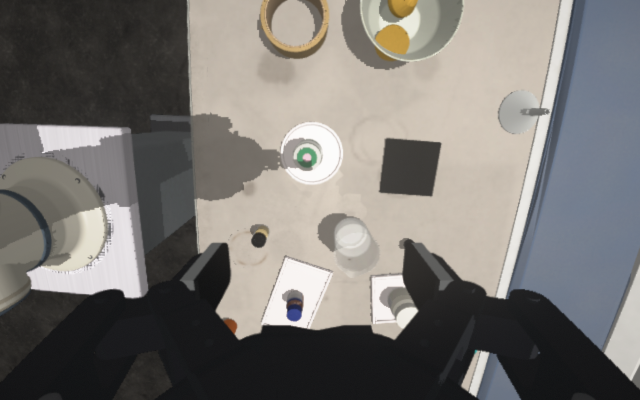

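The wrist view shows the round tray at (312,153) with the tall cap at (307,157), and the mat at (410,167). The fingers partly hide the long and square trays, so I'll go farther toward -y and take two views.

>>> apply_moves --targets '[{"x": 0, "y": 0, "z": 0, "wx": 0, "wy": 0, "wz": 0, "jaw": 1}, {"x": 0.4, "y": -1.2, "z": 0, "wx": 0, "wy": 0, "wz": 0, "jaw": 1}, {"x": 0.8, "y": -1.2, "z": 0, "wx": 0, "wy": 0, "wz": 0, "jaw": 1}, {"x": 0.8, "y": -1.2, "z": 0, "wx": 0, "wy": 0, "wz": 0, "jaw": 1}, {"x": 0.8, "y": -1.2, "z": 0, "wx": 0, "wy": 0, "wz": 0, "jaw": 1}]'

```text
time: 1.88
position: [0.4901, 0.0932, 0.339]
ee_rot: [-0.0, 0.685, 0.729, -0.0]
force: [0.1, -0.3, -0.1]
finger_gap: 0.0856
grasp_force: 0.0
```

```bash
python3 - <<'E'
from h import *
f=grab('wrist','w3')
E
```

>>> apply_moves --targets '[{"x": 0, "y": -2, "z": 0, "wx": 0, "wy": 0, "wz": 0, "jaw": 1}, {"x": 0, "y": -4, "z": 0, "wx": 0, "wy": 0, "wz": 0, "jaw": 1}, {"x": 0, "y": -6, "z": 0, "wx": 0, "wy": 0, "wz": 0, "jaw": 1}, {"x": 0, "y": -8, "z": 0, "wx": 0, "wy": 0, "wz": 0, "jaw": 1}, {"x": 0, "y": -8, "z": 0, "wx": 0, "wy": 0, "wz": 0, "jaw": 1}, {"x": 0, "y": -8, "z": 0, "wx": 0, "wy": 0, "wz": 0, "jaw": 1}, {"x": 0, "y": -8, "z": 0, "wx": 0, "wy": 0, "wz": 0, "jaw": 1}]'

```text
time: 2.8
position: [0.4905, -0.1067, 0.3393]
ee_rot: [0.0, 0.685, 0.729, 0.0]
force: [-0.4, 0.5, -0.3]
finger_gap: 0.0852
grasp_force: 0.0
```

```bash
python3 - <<'E'
from h import *
f=grab('wrist','w4')
s=monitor.read_state();print({k:np.round(v,3).tolist() for k,v in s.items()})
E
```

```text
{'time': 2.85, 'qpos': [-0.282, -0.127, 1.267, 0.0, 2.001, -0.344], 'qd': [-0.001, 0.002, 0.0, -0.003, -0.001, -0.002], 'joint_torque': [-0.254, -34.825, -40.497, -0.011, -0.003, 0.008], 'position': [0.491, -0.107, 0.339], 'ee_rot': [0.0, 0.685, 0.729, 0.0], 'force': [-0.983, -0.243, -0.167], 'wrist_torque': [-0.016, -0.028, -0.031], 'grasp_force': 0.0, 'finger_gap': 0.085}
```

>>> apply_moves --targets '[{"x": 0, "y": -2, "z": 0, "wx": 0, "wy": 0, "wz": 0, "jaw": 1}, {"x": -0.8, "y": -4, "z": 0, "wx": 0, "wy": 0, "wz": 0, "jaw": 1}, {"x": -0.8, "y": -4, "z": 0, "wx": 0, "wy": 0, "wz": 0, "jaw": 1}, {"x": -0.8, "y": -4, "z": 0, "wx": 0, "wy": 0, "wz": 0, "jaw": 1}, {"x": -0.8, "y": -4, "z": 0, "wx": 0, "wy": 0, "wz": 0, "jaw": 1}]'

```text
time: 3.48
position: [0.4709, -0.2068, 0.3393]
ee_rot: [0.0, 0.685, 0.729, 0.0]
force: [-0.1, -0.0, 0.1]
finger_gap: 0.085
grasp_force: 0.0
```

```bash
python3 - <<'E'
from h import *
f=grab('wrist','w5')
s=monitor.read_state();print({k:np.round(v,3).tolist() for k,v in s.items()})
im=np.vstack([cv2.imread(f'pics/{t}.png')[r:r+300] for t,r in(('w3',60),('w5',0))])
cv2.imwrite('pics/v35.png',im)
E
```

```text
{'time': 3.525, 'qpos': [-0.48, -0.095, 1.237, 0.0, 1.999, -0.542], 'qd': [-0.004, 0.001, -0.001, -0.002, 0.001, -0.003], 'joint_torque': [-0.222, -36.325, -40.541, -0.009, -0.003, 0.007], 'position': [0.471, -0.207, 0.339], 'ee_rot': [0.0, 0.685, 0.729, 0.0], 'force': [-0.139, 0.004, 0.013], 'wrist_torque': [0.005, -0.001, -0.026], 'grasp_force': 0.0, 'finger_gap': 0.085}
```

View pics/v35.png

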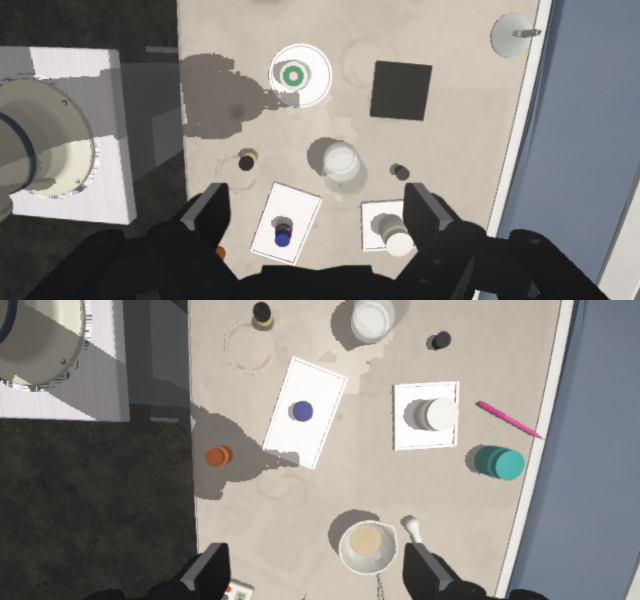

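In the upper picture (w3), the round tray is at (300,75) and the mat at (401,91). In the lower picture (w5), the long tray is at (304,412) with the blue cap at (303,411), and the square tray is at (426,415) with the lid at (440,413). Next I'll mask, contour and triangulate.

```bash
cat > m.py <<'E'
from h import *
F={t:load(t) for t in('w2','w3','w4','w5')}
def blobs(m,lo,hi):
    n,l,s,c=cv2.connectedComponentsWithStats(m.astype(np.uint8))
    return [(s[i,4],c[i],(l==i)) for i in range(1,n) if lo<s[i,4]<hi]
for t,f in F.items():
    im=f['img'];hsv=cv2.cvtColor(im,cv2.COLOR_RGB2HSV);h,s,v=[hsv[...,i].astype(int) for i in range(3)]
    print(t,'bench',hsv[200,350],)
    for nm,m,z in(('white',(s<22)&(v>225),.009),('mat',(v<70)&(s<40),.005),('blue',(h>110)&(h<130)&(s>90)&(v>60),.06),('green',(h>65)&(h<88)&(s>70),.09)):
        m=m.astype(np.uint8); m[:, :195]=0; m[:,500:]=0; m[300:,:]=0
        for a,c,mm in blobs(m,*((900,7000) if nm in('white','mat') else(60,900))):
            hull=cv2.convexHull(max(cv2.findContours(mm.astype(np.uint8),0,1)[0],key=cv2.contourArea))
            w=onz(f,hull.reshape(-1,2),z)[:,:2].astype(np.float32)*1000
            (cx,cy),sz,ang=cv2.minAreaRect(w)
            print(' ',nm,a,'px',np.round(c,1),'rect',np.round([cx,cy],1),np.round(sz,1),round(ang,1),'circ',np.round(cv2.minEnclosingCircle(w)[0],1),hull.reshape(-1,2).min(0),hull.reshape(-1,2).max(0))
E
python3 m.py
python3 - <<'E'
from h import *
# crop for lids
a=load('w5')['img'][70:160,380:480];
print(cv2.cvtColor(a,cv2.COLOR_RGB2GRAY)[44,10:84:2].tolist())
E
```

```text
w2 bench [ 16  29 210]
  white 2034 px [316.2 152.3] rect [462.1 135.4] [97.1 98.3] 3.2 circ [461.7 135.3] [281 122] [342 184]
  white 1588 px [301.  280.3] rect [ 454.9 -103.7] [89.8 89.4] 72.9 circ [ 454.3 -103.6] [270 258] [332 299]
  mat 2737 px [409.2 166.7] rect [622.1 121.9] [85.9 86.8] 89.3 circ [622.8 122.1] [381 140] [439 194]
  mat 2357 px [435.3 280.1] rect [710.7 -96.4] [ 93.2 226.9] 58.0 circ [732.2 -62. ] [403 240] [499 299]
  mat 1397 px [213.5 275.8] rect [293.1 -87.5] [121.5  62.6] 86.2 circ [288.2 -87.2] [195 243] [229 299]
  green 159 px [306.6 155.1] rect [456.8 141.3] [20.5 24.3] 77.8 circ [456.4 139.6] [297 148] [315 165]
w3 bench [ 18  29 210]
  white 2080 px [305.  132.9] rect [464.4 139. ] [90.9 99.8] 58.9 circ [461.9 135.3] [269 103] [332 167]
  white 2119 px [288.3 271.9] rect [ 450.5 -118. ] [120.4  89.4] 73.2 circ [ 449.3 -118.2] [254 243] [321 299]
  mat 2866 px [399.8 150.1] rect [622.1 122. ] [85.9 86.7] 89.1 circ [622.  121.5] [371 122] [430 179]
  mat 1395 px [213.5 275.8] rect [ 313.4 -115.4] [121.6  62.6] 86.5 circ [ 308.5 -115.1] [195 243] [229 2
[... 1360 characters left out ...]
15.2] rect [ 637.1 -121. ] [99.8 99.8] 7.7 circ [ 636.2 -121.5] [395  81] [458 150]
  mat 1392 px [213.5 275.8] rect [ 294.5 -415.5] [121.6  62.7] 86.5 circ [ 289.5 -415.2] [195 243] [229 299]
  mat 2313 px [435.6 280.7] rect [ 715.1 -423.4] [ 93.2 220.7] 58.4 circ [ 735.1 -390.9] [403 244] [499 299]
  blue 211 px [302.3 110.7] rect [ 446.7 -128.2] [20.6 21.2] 3.3 circ [ 446.4 -127.9] [295 103] [310 119]
  green 456 px [486.1 160.4] rect [ 699.4 -178.5] [33.2 43.1] 9.9 circ [ 704.4 -178.1] [475 147] [499 177]
[191, 176, 157, 251, 253, 253, 251, 165, 160, 160, 160, 151, 124, 120, 131, 140, 157, 136, 139, 241, 243, 243, 243, 243, 244, 244, 244, 244, 244, 244, 243, 243, 242, 242, 231, 194, 191]
```

```bash
python3 - <<'E'
from h import *
C={}
for t,(r,c) in {'w4':((140,215),(370,440)),'w5':((75,155),(390,465))}.items():
    f=load(t);g=cv2.cvtColor(f['img'],cv2.COLOR_RGB2GRAY);m=np.zeros_like(g)
    m[r[0]:r[1],c[0]:c[1]]=cv2.inRange(g,232,248)[r[0]:r[1],c[0]:c[1]]
    m=cv2.morphologyEx(m,cv2.MORPH_OPEN,cv2.getStructuringElement(2,(9,9)))
    k=max(cv2.findContours(m,0,1)[0],key=cv2.contourArea);e=cv2.minEnclosingCircle(k)
    w=onz(f,k.reshape(-1,2),.067)[:,:2].astype(np.float32)*1000
    print(t,e,cv2.minEnclosingCircle(w),np.median(g[m>0]))
    C[t]=(f,e[0])
print('lid',tri([C['w4'],C['w5']]))
a,b=load('w4'),load('w5')
print('blue',tri([(a,(285.7,180.9)),(b,(302.3,110.7))]))
print('green',tri([(load('w3'),(292.9,135.6)),(load('side0'),(271,145))]))
# tray rim: project square corners & height
for X in([.637,-.121,.009],[.446,-.131,.009]): print(proj(a,[X]),proj(b,[X]))
# jar body outline: refraction-free check, beaker & stopper
print('stopper',onz(b,[(441,40)],.01),'turq',onz(b,[(505,164)],.06),'pen',onz(b,[(510,120)],.005))
E
```

```text
w4 ((418.733642578125, 184.6775665283203), 15.70315933227539) ((639.0704956054688, -119.24137115478516), 22.370351791381836) 242.0
w5 ((443.27398681640625, 113.45205688476562), 16.86880874633789) ((638.7428588867188, -118.70787048339844), 22.021190643310547) 243.0
lid [ 0.63760848 -0.11859672  0.06948056]
blue [ 0.44647614 -0.12771751  0.05695168]
green [0.45604304 0.13942009 0.08698215]
[[405.47880108 178.12177375]] [[426.52603638 115.84372294]]
[[288.19980144 176.89222848]] [[303.44422082 113.91759125]]
stopper [[ 0.64276112 -0.01107352  0.01      ]] turq [[ 0.74565804 -0.18149934  0.06      ]] pen [[ 0.77559827 -0.11646677  0.005     ]]
```

All points agree with the sizes and heights given. Approaching the small bottle.

>>> apply_moves --targets '[{"x": -0.5, "y": 1.6, "z": -2, "wx": 0, "wy": 0, "wz": 0, "jaw": 1}, {"x": -0.98, "y": 3.17, "z": -4, "wx": 0, "wy": 0, "wz": 0, "jaw": 1}, {"x": -0.98, "y": 3.17, "z": -6, "wx": 0, "wy": 0, "wz": 0, "jaw": 1}, {"x": -0.98, "y": 3.17, "z": -8, "wx": 0, "wy": 0, "wz": 0, "jaw": 1}, {"x": -0.98, "y": 3.17, "z": -10, "wx": 0, "wy": 0, "wz": 0, "jaw": 1}, {"x": -0.98, "y": 3.17, "z": -11.5, "wx": 0, "wy": 0, "wz": 0, "jaw": 1}, {"x": -0.98, "y": 3.17, "z": -12.73, "wx": 0, "wy": 0, "wz": 0, "jaw": 1}, {"x": -0.98, "y": 3.17, "z": -12.73, "wx": 0, "wy": 0, "wz": 0, "jaw": 1}]'

```text
time: 4.53
position: [0.4442, -0.1274, 0.0183]
ee_rot: [-0.003, 0.685, 0.728, -0.001]
force: [0.3, 0.9, -0.9]
finger_gap: 0.0854
grasp_force: 0.0
```

>>> apply_moves --targets '[{"x": 0, "y": 0, "z": 0, "wx": 0, "wy": 0, "wz": 0, "jaw": 0.6}, {"x": 0, "y": 0, "z": 0, "wx": 0, "wy": 0, "wz": 0, "jaw": 0.45}, {"x": 0, "y": 0, "z": 0, "wx": 0, "wy": 0, "wz": 0, "jaw": 0.35}, {"x": 0, "y": 0, "z": 0, "wx": 0, "wy": 0, "wz": 0, "jaw": 0.25}, {"x": 0, "y": 0, "z": 0, "wx": 0, "wy": 0, "wz": 0, "jaw": 0.15}, {"x": 0, "y": 0, "z": 0, "wx": 0, "wy": 0, "wz": 0, "jaw": 0.15}, {"x": 0, "y": 0, "z": 0, "wx": 0, "wy": 0, "wz": 0, "jaw": 0.15}, {"x": 0, "y": 0, "z": 0, "wx": 0, "wy": 0, "wz": 0, "jaw": 0.15}]' --newtons 25

```text
time: 5.52
position: [0.4467, -0.1292, 0.0222]
ee_rot: [0.001, 0.686, 0.728, 0.001]
force: [-0.3, 0.0, 5.3]
finger_gap: 0.0285
grasp_force: 24.7
```

>>> apply_moves --targets '[{"x": 0, "y": 0, "z": 0.6, "wx": 0, "wy": 0, "wz": 0, "jaw": 0.15}, {"x": 0, "y": 0, "z": 1.8, "wx": 0, "wy": 0, "wz": 0, "jaw": 0.15}, {"x": 0, "y": 0, "z": 3.4, "wx": 0, "wy": 0, "wz": 0, "jaw": 0.15}, {"x": 0, "y": 0, "z": 5, "wx": 0, "wy": 0, "wz": 0, "jaw": 0.15}, {"x": 0.5, "y": 0.7, "z": 5.8, "wx": 0, "wy": 0, "wz": 0, "jaw": 0.15}, {"x": 1.3, "y": 1.8, "z": 5.8, "wx": 0, "wy": 0, "wz": 0, "jaw": 0.15}, {"x": 2.4, "y": 3.4, "z": 5.8, "wx": 0, "wy": 0, "wz": 0, "jaw": 0.15}, {"x": 3.5, "y": 5, "z": 5.8, "wx": 0, "wy": 0, "wz": 0, "jaw": 0.15}]'

```text
time: 6.52
position: [0.5341, -0.0029, 0.1667]
ee_rot: [0.0, 0.686, 0.728, 0.0]
force: [0.1, -0.5, -0.6]
finger_gap: 0.0283
grasp_force: 24.9
```

>>> apply_moves --targets '[{"x": 1.1, "y": 1.6, "z": 0, "wx": 0, "wy": 0, "wz": 0, "jaw": 0.15}, {"x": 2.2, "y": 3.2, "z": 0, "wx": 0, "wy": 0, "wz": 0, "jaw": 0.15}, {"x": 3.1, "y": 4.4, "z": 0, "wx": 0, "wy": 0, "wz": 0, "jaw": 0.15}, {"x": 3.52, "y": 4.98, "z": 0, "wx": 0, "wy": 0, "wz": 0, "jaw": 0.15}, {"x": 3.52, "y": 4.98, "z": 0, "wx": 0, "wy": 0, "wz": 0, "jaw": 0.15}, {"x": 3.52, "y": 4.98, "z": -1.5, "wx": 0, "wy": 0, "wz": 0, "jaw": 0.15}, {"x": 3.52, "y": 4.98, "z": -3, "wx": 0, "wy": 0, "wz": 0, "jaw": 0.15}, {"x": 3.52, "y": 4.98, "z": -4.4, "wx": 0, "wy": 0, "wz": 0, "jaw": 0.15}]'

```text
time: 7.52
position: [0.6209, 0.1195, 0.0551]
ee_rot: [0.0, 0.686, 0.728, -0.0]
force: [-0.3, 0.7, -0.0]
finger_gap: 0.0285
grasp_force: 25.0
```

```bash
python3 - <<'E'
from h import *
grab('scene','s2');grab('side','d2')
s=monitor.read_state();print({k:np.round(v,4).tolist() for k,v in s.items()})
im=np.hstack([cv2.resize(cv2.imread('pics/s2.png')[110:260,180:340],None,fx=2.4,fy=2.4),cv2.resize(cv2.imread('pics/d2.png')[80:230,250:410],None,fx=2.4,fy=2.4)])
cv2.imwrite('pics/v2.png',im)
E
```

```text
{'time': 7.625, 'qpos': [0.1366, 0.2209, 1.4225, -0.0004, 1.5072, 0.0777], 'qd': [0.0033, -0.0297, -0.074, 0.0017, 0.0452, 0.0002], 'joint_torque': [0.0964, -53.2699, -43.3395, 0.0111, -0.6832, -0.0011], 'position': [0.6181, 0.1192, 0.0509], 'ee_rot': [-0.0027, 0.6859, 0.7276, -0.0037], 'force': [-0.4207, -0.5837, -1.1604], 'wrist_torque': [0.0058, 0.0337, -0.0076], 'grasp_force': 24.9123, 'finger_gap': 0.0286}
```

View pics/v2.png

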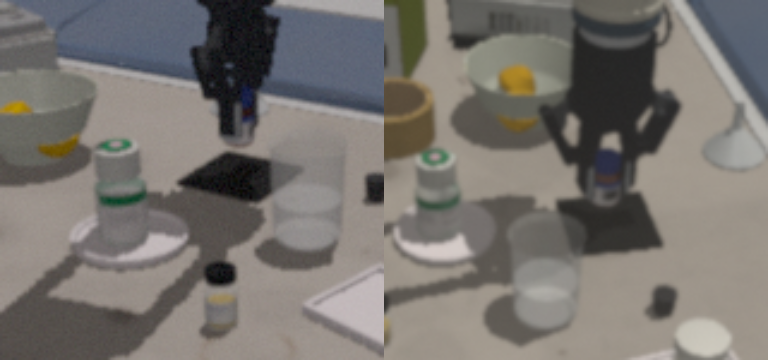

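The small bottle hangs upright over the mat, with its base just above the mat at crop (605,200). Lowering it.

>>> apply_moves --targets '[{"x": 0.05, "y": 0.08, "z": -0.7, "wx": 0, "wy": 0, "wz": 0, "jaw": 0.15}, {"x": 0.05, "y": 0.08, "z": -1.2, "wx": 0, "wy": 0, "wz": 0, "jaw": 0.15}, {"x": 0.05, "y": 0.08, "z": -1.35, "wx": 0, "wy": 0, "wz": 0, "jaw": 0.15}, {"x": 0.05, "y": 0.08, "z": -1.37, "wx": 0, "wy": 0, "wz": 0, "jaw": 0.15}, {"x": 0.05, "y": 0.08, "z": -1.37, "wx": 0, "wy": 0, "wz": 0, "jaw": 0.15}]'

```text
time: 8.25
position: [0.623, 0.1227, 0.0223]
ee_rot: [0.0, 0.686, 0.728, 0.0]
force: [-1.7, 0.7, 1.5]
finger_gap: 0.0287
grasp_force: 25.1
```

```bash
python3 - <<'E'
from h import *
s=monitor.read_state();print({k:np.round(v,4).tolist() for k,v in s.items()})
E
```

```text
{'time': 8.25, 'qpos': [0.1408, 0.2466, 1.4449, -0.0, 1.4489, 0.0809], 'qd': [-0.0027, -0.0014, 0.0007, -0.0015, -0.0002, -0.0003], 'joint_torque': [0.0289, -50.0478, -39.6286, 0.0294, -0.2613, 0.0004], 'position': [0.623, 0.1227, 0.0223], 'ee_rot': [0.0004, 0.6856, 0.728, 0.0004], 'force': [-1.6536, 0.6781, 1.4546], 'wrist_torque': [-0.0117, 0.1917, -0.0285], 'grasp_force': 25.0929, 'finger_gap': 0.0287}
```

>>> apply_moves --targets '[{"x": 0, "y": 0, "z": 0, "wx": 0, "wy": 0, "wz": 0, "jaw": 0.4}, {"x": 0, "y": 0, "z": 0, "wx": 0, "wy": 0, "wz": 0, "jaw": 0.5}, {"x": 0, "y": 0, "z": 0, "wx": 0, "wy": 0, "wz": 0, "jaw": 0.7}, {"x": 0, "y": 0, "z": 0, "wx": 0, "wy": 0, "wz": 0, "jaw": 0.7}, {"x": 0, "y": 0, "z": 0.8, "wx": 0, "wy": 0, "wz": 0, "jaw": 0.7}, {"x": 0, "y": 0, "z": 2.5, "wx": 0, "wy": 0, "wz": 0, "jaw": 0.9}, {"x": 0, "y": 0, "z": 4.5, "wx": 0, "wy": 0, "wz": 0, "jaw": 1}, {"x": 0, "y": 0, "z": 6, "wx": 0, "wy": 0, "wz": 0, "jaw": 1}]'

```text
time: 9.25
position: [0.6232, 0.1227, 0.1763]
ee_rot: [0.001, 0.686, 0.728, 0.002]
force: [-0.2, 0.1, -0.4]
finger_gap: 0.0852
grasp_force: 0.0
```

>>> apply_moves --targets '[{"x": -2, "y": 0.2, "z": 0, "wx": 0, "wy": 0, "wz": 0, "jaw": 1}, {"x": -4, "y": 0.4, "z": 0, "wx": 0, "wy": 0, "wz": 0, "jaw": 1}, {"x": -5.8, "y": 0.6, "z": 0, "wx": 0, "wy": 0, "wz": 0, "jaw": 1}, {"x": -6.65, "y": 0.68, "z": 0, "wx": 0, "wy": 0, "wz": 0, "jaw": 1}, {"x": -6.65, "y": 0.68, "z": 0, "wx": 0, "wy": 0, "wz": 0, "jaw": 1}, {"x": -6.65, "y": 0.68, "z": 0, "wx": 0, "wy": 0, "wz": 0, "jaw": 1}]'

```text
time: 10.0
position: [0.4572, 0.1396, 0.1726]
ee_rot: [0.001, 0.686, 0.728, 0.001]
force: [-0.3, -0.7, -0.3]
finger_gap: 0.0855
grasp_force: 0.0
```

```bash
python3 - <<'E'
from h import *
s=monitor.read_state();print(s['position'])
for n,t in(('scene','s3'),('side','d3'),('wrist','w6')):grab(n,t)
im=np.hstack([cv2.resize(cv2.imread('pics/s3.png')[110:260,180:340],None,fx=2,fy=2),cv2.resize(cv2.imread('pics/w6.png'),(480,300))])
cv2.imwrite('pics/v3.png',im)
E
```

```text
[0.45718708 0.13956212 0.17264326]
```

View pics/v3.png

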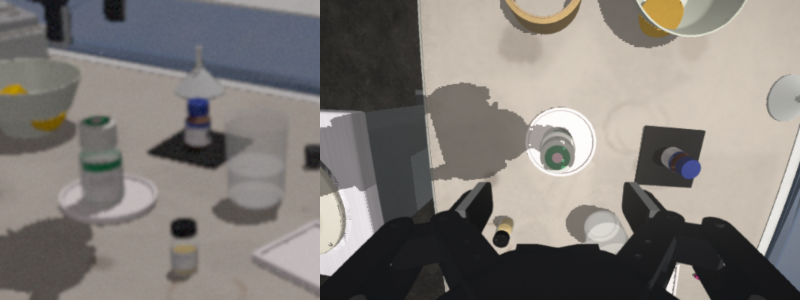

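The small bottle stands upright mid-mat at crop (198,122), and the tall bottle lies centred between the fingers. Descending and gripping.

>>> apply_moves --targets '[{"x": 0, "y": 0, "z": -1.5, "wx": 0, "wy": 0, "wz": 0, "jaw": 1}, {"x": 0, "y": 0, "z": -3, "wx": 0, "wy": 0, "wz": 0, "jaw": 1}, {"x": 0, "y": 0, "z": -4.5, "wx": 0, "wy": 0, "wz": 0, "jaw": 1}, {"x": 0, "y": 0, "z": -5.5, "wx": 0, "wy": 0, "wz": 0, "jaw": 1}, {"x": 0, "y": 0, "z": -5.5, "wx": 0, "wy": 0, "wz": 0, "jaw": 0.7}, {"x": 0, "y": 0, "z": -5.5, "wx": 0, "wy": 0, "wz": 0, "jaw": 0.55}, {"x": 0, "y": 0, "z": -5.5, "wx": 0, "wy": 0, "wz": 0, "jaw": 0.45}, {"x": 0, "y": 0, "z": -5.5, "wx": 0, "wy": 0, "wz": 0, "jaw": 0.3}]' --newtons 30

```text
time: 11.15
position: [0.4576, 0.1398, 0.0359]
ee_rot: [0.001, 0.686, 0.728, 0.001]
force: [-0.6, -0.1, 4.9]
finger_gap: 0.0416
grasp_force: 30.8
```

>>> apply_moves --targets '[{"x": 0, "y": 0, "z": 0, "wx": 0, "wy": 0, "wz": 0, "jaw": 0.3}, {"x": 0, "y": 0, "z": 0, "wx": 0, "wy": 0, "wz": 0, "jaw": 0.3}, {"x": 0, "y": 0, "z": 0, "wx": 0, "wy": 0, "wz": 0, "jaw": 0.3}, {"x": 0, "y": 0, "z": 0, "wx": 0, "wy": 0, "wz": 0, "jaw": 0.3}]'

```text
time: 11.65
position: [0.4576, 0.1398, 0.0359]
ee_rot: [0.001, 0.686, 0.728, 0.001]
force: [0.8, 0.0, 5.1]
finger_gap: 0.0415
grasp_force: 31.0
```

>>> apply_moves --targets '[{"x": 0, "y": 0, "z": 0.6, "wx": 0, "wy": 0, "wz": 0, "jaw": 0.3}, {"x": 0, "y": 0, "z": 1.8, "wx": 0, "wy": 0, "wz": 0, "jaw": 0.3}, {"x": 0, "y": 0, "z": 3.4, "wx": 0, "wy": 0, "wz": 0, "jaw": 0.3}, {"x": 0, "y": 0, "z": 5, "wx": 0, "wy": 0, "wz": 0, "jaw": 0.3}, {"x": 0, "y": -0.6, "z": 5.8, "wx": 0, "wy": 0, "wz": 0, "jaw": 0.3}, {"x": -0.1, "y": -2, "z": 5.8, "wx": 0, "wy": 0, "wz": 0, "jaw": 0.3}, {"x": -0.2, "y": -3.8, "z": 5.8, "wx": 0, "wy": 0, "wz": 0, "jaw": 0.3}, {"x": -0.25, "y": -5.6, "z": 5.8, "wx": 0, "wy": 0, "wz": 0, "jaw": 0.3}]'

```text
time: 12.65
position: [0.4493, -0.0023, 0.1784]
ee_rot: [-0.0, 0.685, 0.728, -0.001]
force: [1.0, 0.1, -1.1]
finger_gap: 0.0417
grasp_force: 30.7
```

>>> apply_moves --targets '[{"x": -0.08, "y": -1.8, "z": 0, "wx": 0, "wy": 0, "wz": 0, "jaw": 0.3}, {"x": -0.15, "y": -3.6, "z": 0, "wx": 0, "wy": 0, "wz": 0, "jaw": 0.3}, {"x": -0.2, "y": -4.8, "z": 0, "wx": 0, "wy": 0, "wz": 0, "jaw": 0.3}, {"x": -0.2, "y": -5.25, "z": 0, "wx": 0, "wy": 0, "wz": 0, "jaw": 0.3}, {"x": -0.2, "y": -5.25, "z": -0.5, "wx": 0, "wy": 0, "wz": 0, "jaw": 0.3}, {"x": -0.2, "y": -5.25, "z": -2, "wx": 0, "wy": 0, "wz": 0, "jaw": 0.3}, {"x": -0.2, "y": -5.25, "z": -3.6, "wx": 0, "wy": 0, "wz": 0, "jaw": 0.3}, {"x": -0.2, "y": -5.25, "z": -4.7, "wx": 0, "wy": 0, "wz": 0, "jaw": 0.3}]'

```text
time: 13.65
position: [0.444, -0.1298, 0.0583]
ee_rot: [-0.002, 0.685, 0.729, -0.0]
force: [0.0, 0.1, -0.9]
finger_gap: 0.0414
grasp_force: 30.7
```

>>> apply_moves --targets '[{"x": 0, "y": 0, "z": -0.5, "wx": 0, "wy": 0, "wz": 0, "jaw": 0.3}, {"x": 0, "y": 0, "z": -0.9, "wx": 0, "wy": 0, "wz": 0, "jaw": 0.3}, {"x": 0, "y": 0, "z": -1.03, "wx": 0, "wy": 0, "wz": 0, "jaw": 0.3}, {"x": 0, "y": 0, "z": -1.06, "wx": 0, "wy": 0, "wz": 0, "jaw": 0.3}, {"x": 0, "y": 0, "z": -1.06, "wx": 0, "wy": 0, "wz": 0, "jaw": 0.3}]'

```text
time: 14.28
position: [0.4458, -0.1319, 0.036]
ee_rot: [0.001, 0.686, 0.728, 0.0]
force: [0.8, -0.0, 0.9]
finger_gap: 0.0423
grasp_force: 30.7
```

```bash
python3 - <<'E'
from h import *
s=monitor.read_state();print({k:np.round(v,4).tolist() for k,v in s.items()})
for n,t in(('scene','s4'),('side','d4')):grab(n,t)
im=np.hstack([cv2.resize(cv2.imread('pics/s4.png')[160:280,270:430],None,fx=2.4,fy=2.4),cv2.resize(cv2.imread('pics/d4.png')[190:310,210:370],None,fx=2.4,fy=2.4)])
cv2.imwrite('pics/v4.png',im)
E
```

```text
{'time': 14.275, 'qpos': [-0.3609, -0.225, 1.895, 0.0001, 1.4698, -0.4208], 'qd': [-0.0029, 0.0014, 0.0009, -0.001, -0.0024, 0.0007], 'joint_torque': [-0.0295, -30.3644, -40.1881, -0.0612, 0.0519, 0.0019], 'position': [0.4458, -0.1319, 0.036], 'ee_rot': [0.0008, 0.6856, 0.7279, 0.0004], 'force': [0.8168, -0.011, 0.8844], 'wrist_torque': [0.0132, -0.0213, 0.0228], 'grasp_force': 30.7499, 'finger_gap': 0.0423}
```

View pics/v4.png

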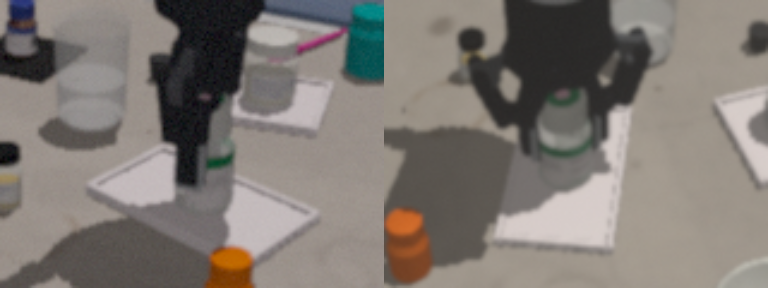

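The tall bottle rests upright in the middle of the long tray, just touching its floor (0.9 N). Releasing it and going to the jar.

>>> apply_moves --targets '[{"x": 0, "y": 0, "z": -0.03, "wx": 0, "wy": 0, "wz": 0, "jaw": 0.3}, {"x": 0, "y": 0, "z": -0.03, "wx": 0, "wy": 0, "wz": 0, "jaw": 0.55}, {"x": 0, "y": 0, "z": -0.03, "wx": 0, "wy": 0, "wz": 0, "jaw": 0.7}, {"x": 0, "y": 0, "z": -0.03, "wx": 0, "wy": 0, "wz": 0, "jaw": 0.8}, {"x": 0, "y": 0, "z": 0.6, "wx": 0, "wy": 0, "wz": 0, "jaw": 0.9}, {"x": 0, "y": 0, "z": 2.2, "wx": 0, "wy": 0, "wz": 0, "jaw": 1}, {"x": 0, "y": 0, "z": 4, "wx": 0, "wy": 0, "wz": 0, "jaw": 1}, {"x": 0, "y": 0, "z": 5.8, "wx": 0, "wy": 0, "wz": 0, "jaw": 1}]'

```text
time: 15.38
position: [0.4451, -0.1316, 0.1827]
ee_rot: [0.001, 0.686, 0.728, 0.0]
force: [0.4, -0.4, -0.1]
finger_gap: 0.0855
grasp_force: 0.0
```

>>> apply_moves --targets '[{"x": 1.5, "y": 0.1, "z": 0, "wx": 0, "wy": 0, "wz": 0, "jaw": 1}, {"x": 3.5, "y": 0.2, "z": 0, "wx": 0, "wy": 0, "wz": 0, "jaw": 1}, {"x": 5.5, "y": 0.3, "z": 0, "wx": 0, "wy": 0, "wz": 0, "jaw": 1}, {"x": 7, "y": 0.5, "z": 0, "wx": 0, "wy": 0, "wz": 0, "jaw": 1}, {"x": 7.72, "y": 0.5, "z": 0, "wx": 0, "wy": 0, "wz": 0, "jaw": 1}, {"x": 7.72, "y": 0.5, "z": 0, "wx": 0, "wy": 0, "wz": 0, "jaw": 1}, {"x": 7.72, "y": 0.5, "z": 0, "wx": 0, "wy": 0, "wz": 0, "jaw": 1}]'

```text
time: 16.25
position: [0.6377, -0.1193, 0.1808]
ee_rot: [0.0, 0.686, 0.728, -0.0]
force: [0.5, 0.0, -1.1]
finger_gap: 0.0859
grasp_force: 0.0
```

```bash
python3 - <<'E'
from h import *
s=monitor.read_state();print(s['position'])
for n,t in(('scene','s5'),('wrist','w7')):grab(n,t)
im=np.hstack([cv2.resize(cv2.imread('pics/s5.png')[140:290,270:430],None,fx=2,fy=2),cv2.resize(cv2.imread('pics/w7.png'),(480,300))])
cv2.imwrite('pics/v5.png',im)
E
```

```text
[ 0.63774018 -0.119266    0.18075191]
```

View pics/v5.png

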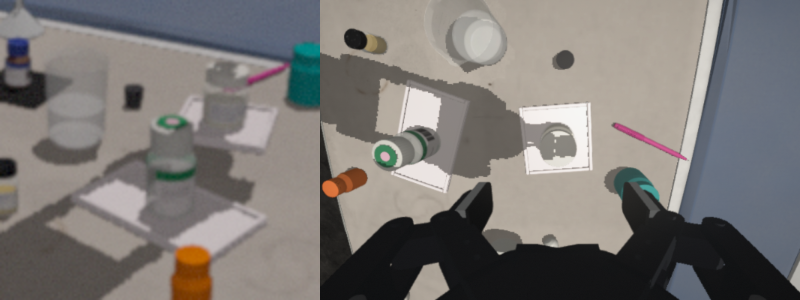

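The tall bottle stands upright in the long tray at crop (172,180), and the jar is centred between the fingers at (558,143). The turquoise jar is clear to the right.

>>> apply_moves --targets '[{"x": 0, "y": 0, "z": -1.5, "wx": 0, "wy": 0, "wz": 0, "jaw": 1}, {"x": 0, "y": 0, "z": -3.2, "wx": 0, "wy": 0, "wz": 0, "jaw": 1}, {"x": 0, "y": 0, "z": -4.8, "wx": 0, "wy": 0, "wz": 0, "jaw": 1}, {"x": 0, "y": 0, "z": -6, "wx": 0, "wy": 0, "wz": 0, "jaw": 1}, {"x": 0, "y": 0, "z": -6.2, "wx": 0, "wy": 0, "wz": 0, "jaw": 0.8}, {"x": 0, "y": 0, "z": -6.2, "wx": 0, "wy": 0, "wz": 0, "jaw": 0.65}, {"x": 0, "y": 0, "z": -6.2, "wx": 0, "wy": 0, "wz": 0, "jaw": 0.55}, {"x": 0, "y": 0, "z": -6.2, "wx": 0, "wy": 0, "wz": 0, "jaw": 0.4}]' --newtons 20

```text
time: 17.35
position: [0.6393, -0.1195, 0.0276]
ee_rot: [0.002, 0.686, 0.728, 0.001]
force: [-1.2, 0.5, 5.9]
finger_gap: 0.0465
grasp_force: 20.6
```

>>> apply_moves --targets '[{"x": 0, "y": 0, "z": 0, "wx": 0, "wy": 0, "wz": 0, "jaw": 0.4}, {"x": 0, "y": 0, "z": 0, "wx": 0, "wy": 0, "wz": 0, "jaw": 0.4}, {"x": 0, "y": 0, "z": 0, "wx": 0, "wy": 0, "wz": 0, "jaw": 0.4}, {"x": 0, "y": 0, "z": 0, "wx": 0, "wy": 0, "wz": 0, "jaw": 0.4}]'

```text
time: 17.85
position: [0.6393, -0.1195, 0.0276]
ee_rot: [0.002, 0.686, 0.728, 0.001]
force: [-0.6, 0.1, 6.4]
finger_gap: 0.0468
grasp_force: 20.7
```

>>> apply_moves --targets '[{"x": 0, "y": 0, "z": 0.6, "wx": 0, "wy": 0, "wz": 0, "jaw": 0.4}, {"x": 0, "y": 0, "z": 1.8, "wx": 0, "wy": 0, "wz": 0, "jaw": 0.4}, {"x": 0, "y": 0, "z": 3.4, "wx": 0, "wy": 0, "wz": 0, "jaw": 0.4}, {"x": 0, "y": 0, "z": 5, "wx": 0, "wy": 0, "wz": 0, "jaw": 0.4}, {"x": -0.4, "y": 0.6, "z": 6, "wx": 0, "wy": 0, "wz": 0, "jaw": 0.4}, {"x": -1.2, "y": 1.8, "z": 6, "wx": 0, "wy": 0, "wz": 0, "jaw": 0.4}, {"x": -2.3, "y": 3.3, "z": 6, "wx": 0, "wy": 0, "wz": 0, "jaw": 0.4}, {"x": -3.4, "y": 4.9, "z": 6, "wx": 0, "wy": 0, "wz": 0, "jaw": 0.4}]'

```text
time: 18.85
position: [0.5523, 0.0042, 0.176]
ee_rot: [0.0, 0.686, 0.728, 0.0]
force: [0.3, -0.3, 0.6]
finger_gap: 0.0464
grasp_force: 20.8
```

>>> apply_moves --targets '[{"x": -1.1, "y": 1.6, "z": 0, "wx": 0, "wy": 0, "wz": 0, "jaw": 0.4}, {"x": -2.2, "y": 3.2, "z": 0, "wx": 0, "wy": 0, "wz": 0, "jaw": 0.4}, {"x": -3.2, "y": 4.7, "z": 0, "wx": 0, "wy": 0, "wz": 0, "jaw": 0.4}, {"x": -3.7, "y": 5.3, "z": 0, "wx": 0, "wy": 0, "wz": 0, "jaw": 0.4}, {"x": -3.7, "y": 5.3, "z": -0.5, "wx": 0, "wy": 0, "wz": 0, "jaw": 0.4}, {"x": -3.7, "y": 5.3, "z": -2, "wx": 0, "wy": 0, "wz": 0, "jaw": 0.4}, {"x": -3.7, "y": 5.3, "z": -3.6, "wx": 0, "wy": 0, "wz": 0, "jaw": 0.4}, {"x": -3.7, "y": 5.3, "z": -4.9, "wx": 0, "wy": 0, "wz": 0, "jaw": 0.4}]'

```text
time: 19.85
position: [0.4606, 0.1342, 0.0499]
ee_rot: [-0.0, 0.686, 0.727, -0.001]
force: [-0.1, -0.2, -0.1]
finger_gap: 0.0466
grasp_force: 20.8
```

>>> apply_moves --targets '[{"x": 0, "y": 0, "z": -0.5, "wx": 0, "wy": 0, "wz": 0, "jaw": 0.4}, {"x": 0, "y": 0, "z": -0.9, "wx": 0, "wy": 0, "wz": 0, "jaw": 0.4}, {"x": 0, "y": 0, "z": -1.03, "wx": 0, "wy": 0, "wz": 0, "jaw": 0.4}, {"x": 0, "y": 0, "z": -1.06, "wx": 0, "wy": 0, "wz": 0, "jaw": 0.4}, {"x": 0, "y": 0, "z": -1.06, "wx": 0, "wy": 0, "wz": 0, "jaw": 0.4}]'

```text
time: 20.48
position: [0.4615, 0.1358, 0.0276]
ee_rot: [0.001, 0.686, 0.728, 0.001]
force: [-1.2, -1.8, 5.2]
finger_gap: 0.0463
grasp_force: 21.1
```

```bash
python3 - <<'E'
from h import *
s=monitor.read_state();print({k:np.round(v,4).tolist() for k,v in s.items()})
for n,t in(('scene','s6'),('side','d6')):grab(n,t)
im=np.hstack([cv2.resize(cv2.imread('pics/s6.png')[120:250,180:340],None,fx=2.4,fy=2.4),cv2.resize(cv2.imread('pics/d6.png')[90:220,200:360],None,fx=2.4,fy=2.4)])
cv2.imwrite('pics/v6.png',im)
E
```

```text
{'time': 20.475, 'qpos': [0.2158, -0.1711, 1.8638, -0.0005, 1.4466, 0.1559], 'qd': [0.001, -0.0008, -0.0001, -0.0014, -0.0003, -0.0001], 'joint_torque': [0.4884, -30.2466, -38.2075, 0.4164, -0.6096, -0.0221], 'position': [0.4615, 0.1358, 0.0276], 'ee_rot': [0.0008, 0.6856, 0.728, 0.0008], 'force': [-1.1964, -1.7552, 5.1949], 'wrist_torque': [-0.2871, 0.2514, -0.0401], 'grasp_force': 21.1408, 'finger_gap': 0.0463}
```

View pics/v6.png

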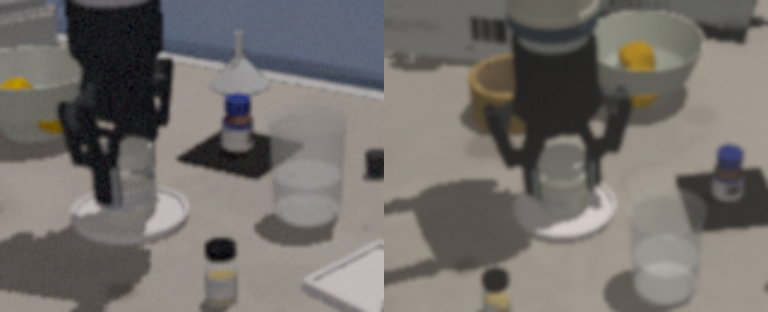

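The jar sits upright in the round tray with about 5 N of contact. Releasing it and going to the small bottle, which still stands upright on the mat at crop (237,125).

>>> apply_moves --targets '[{"x": 0, "y": 0, "z": 0.02, "wx": 0, "wy": 0, "wz": 0, "jaw": 0.4}, {"x": 0, "y": 0, "z": 0.02, "wx": 0, "wy": 0, "wz": 0, "jaw": 0.62}, {"x": 0, "y": 0, "z": 0.02, "wx": 0, "wy": 0, "wz": 0, "jaw": 0.75}, {"x": 0, "y": 0, "z": 0.02, "wx": 0, "wy": 0, "wz": 0, "jaw": 0.9}, {"x": 0, "y": 0, "z": 0.6, "wx": 0, "wy": 0, "wz": 0, "jaw": 1}, {"x": 0, "y": 0, "z": 2.2, "wx": 0, "wy": 0, "wz": 0, "jaw": 1}, {"x": 0, "y": 0, "z": 4, "wx": 0, "wy": 0, "wz": 0, "jaw": 1}, {"x": 0, "y": 0, "z": 5.8, "wx": 0, "wy": 0, "wz": 0, "jaw": 1}]'

```text
time: 21.58
position: [0.4606, 0.1358, 0.1736]
ee_rot: [0.0, 0.686, 0.728, 0.0]
force: [0.1, 0.3, 0.3]
finger_gap: 0.0849
grasp_force: 0.0
```

>>> apply_moves --targets '[{"x": 1.5, "y": -0.1, "z": 0, "wx": 0, "wy": 0, "wz": 0, "jaw": 1}, {"x": 3.5, "y": -0.3, "z": 0, "wx": 0, "wy": 0, "wz": 0, "jaw": 1}, {"x": 5.3, "y": -0.5, "z": 0, "wx": 0, "wy": 0, "wz": 0, "jaw": 1}, {"x": 6.44, "y": -0.53, "z": 0, "wx": 0, "wy": 0, "wz": 0, "jaw": 1}, {"x": 6.44, "y": -0.53, "z": 0, "wx": 0, "wy": 0, "wz": 0, "jaw": 1}, {"x": 6.44, "y": -0.53, "z": 0, "wx": 0, "wy": 0, "wz": 0, "jaw": 1}]'

```text
time: 22.32
position: [0.6213, 0.1227, 0.1716]
ee_rot: [-0.0, 0.686, 0.728, 0.0]
force: [-0.4, 0.4, 0.1]
finger_gap: 0.0856
grasp_force: 0.0
```

```bash
python3 - <<'E'
from h import *
s=monitor.read_state();print(s['position'])
f=grab('wrist','w8')
hsv=cv2.cvtColor(f['img'],cv2.COLOR_RGB2HSV)
m=cv2.inRange(hsv,(110,90,60),(130,255,255));m[300:]=0;m[:,:200]=0;m[:,460:]=0
k=max(cv2.findContours(m,0,1)[0],key=cv2.contourArea);c=cv2.minEnclosingCircle(k);print(c,onz(f,[c[0]],.06))
E
```

```text
[0.6212876  0.12270723 0.17162702]
((318.5773620605469, 196.96408081054688), 15.047094345092773) [[0.62265548 0.12517468 0.06      ]]
```

View pics/w8.png

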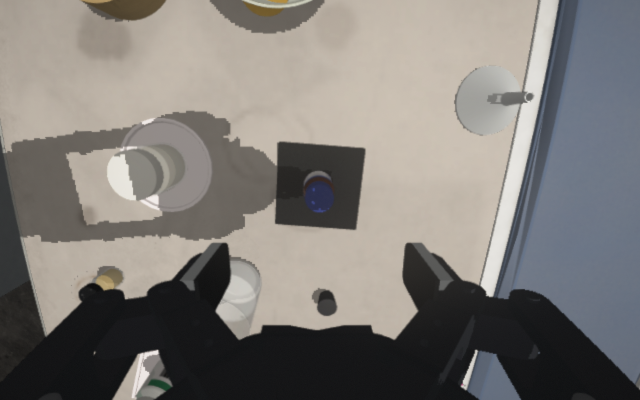

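The small bottle stands upright mid-mat at (319,192), measured at (0.6227, 0.1252). The jar is upright in the round tray. Gripping.

>>> apply_moves --targets '[{"x": 0.04, "y": 0.06, "z": -1.5, "wx": 0, "wy": 0, "wz": 0, "jaw": 1}, {"x": 0.04, "y": 0.06, "z": -3.2, "wx": 0, "wy": 0, "wz": 0, "jaw": 1}, {"x": 0.04, "y": 0.06, "z": -4.8, "wx": 0, "wy": 0, "wz": 0, "jaw": 1}, {"x": 0.04, "y": 0.06, "z": -5.8, "wx": 0, "wy": 0, "wz": 0, "jaw": 1}, {"x": 0.04, "y": 0.06, "z": -5.98, "wx": 0, "wy": 0, "wz": 0, "jaw": 0.7}, {"x": 0.04, "y": 0.06, "z": -5.98, "wx": 0, "wy": 0, "wz": 0, "jaw": 0.45}, {"x": 0.04, "y": 0.06, "z": -5.98, "wx": 0, "wy": 0, "wz": 0, "jaw": 0.35}, {"x": 0.04, "y": 0.06, "z": -5.98, "wx": 0, "wy": 0, "wz": 0, "jaw": 0.25}]' --newtons 25

```text
time: 23.38
position: [0.6238, 0.1243, 0.024]
ee_rot: [0.001, 0.686, 0.728, 0.001]
force: [-1.3, 0.9, 5.2]
finger_gap: 0.0285
grasp_force: 24.9
```

>>> apply_moves --targets '[{"x": 0, "y": 0, "z": 0, "wx": 0, "wy": 0, "wz": 0, "jaw": 0.15}, {"x": 0, "y": 0, "z": 0, "wx": 0, "wy": 0, "wz": 0, "jaw": 0.15}, {"x": 0, "y": 0, "z": 0, "wx": 0, "wy": 0, "wz": 0, "jaw": 0.15}, {"x": 0, "y": 0, "z": 0, "wx": 0, "wy": 0, "wz": 0, "jaw": 0.15}]'

```text
time: 23.88
position: [0.6238, 0.1243, 0.024]
ee_rot: [0.001, 0.686, 0.728, 0.001]
force: [-0.0, 0.3, 6.9]
finger_gap: 0.0287
grasp_force: 25.0
```

>>> apply_moves --targets '[{"x": 0, "y": 0, "z": 0.6, "wx": 0, "wy": 0, "wz": 0, "jaw": 0.15}, {"x": 0, "y": 0, "z": 1.8, "wx": 0, "wy": 0, "wz": 0, "jaw": 0.15}, {"x": 0, "y": 0, "z": 3.4, "wx": 0, "wy": 0, "wz": 0, "jaw": 0.15}, {"x": 0, "y": 0, "z": 5, "wx": 0, "wy": 0, "wz": 0, "jaw": 0.15}, {"x": 0.1, "y": -0.6, "z": 5.8, "wx": 0, "wy": 0, "wz": 0, "jaw": 0.15}, {"x": 0.2, "y": -2, "z": 5.8, "wx": 0, "wy": 0, "wz": 0, "jaw": 0.15}, {"x": 0.3, "y": -3.7, "z": 5.8, "wx": 0, "wy": 0, "wz": 0, "jaw": 0.15}, {"x": 0.4, "y": -5.4, "z": 5.8, "wx": 0, "wy": 0, "wz": 0, "jaw": 0.15}]'

```text
time: 24.88
position: [0.6323, -0.0131, 0.1658]
ee_rot: [-0.0, 0.686, 0.728, -0.001]
force: [0.5, -0.4, -0.8]
finger_gap: 0.0277
grasp_force: 24.9
```

>>> apply_moves --targets '[{"x": 0.1, "y": -1.7, "z": 0, "wx": 0, "wy": 0, "wz": 0, "jaw": 0.15}, {"x": 0.13, "y": -3.2, "z": 0, "wx": 0, "wy": 0, "wz": 0, "jaw": 0.15}, {"x": 0.13, "y": -4.1, "z": 0, "wx": 0, "wy": 0, "wz": 0, "jaw": 0.15}, {"x": 0.13, "y": -4.41, "z": 0, "wx": 0, "wy": 0, "wz": 0, "jaw": 0.15}, {"x": 0.13, "y": -4.41, "z": -0.5, "wx": 0, "wy": 0, "wz": 0, "jaw": 0.15}, {"x": 0.13, "y": -4.41, "z": -2, "wx": 0, "wy": 0, "wz": 0, "jaw": 0.15}, {"x": 0.13, "y": -4.41, "z": -3.6, "wx": 0, "wy": 0, "wz": 0, "jaw": 0.15}, {"x": 0.13, "y": -4.41, "z": -4.7, "wx": 0, "wy": 0, "wz": 0, "jaw": 0.15}]'

```text
time: 25.88
position: [0.6348, -0.119, 0.0456]
ee_rot: [-0.002, 0.685, 0.729, -0.001]
force: [-0.1, -0.9, 0.0]
finger_gap: 0.0285
grasp_force: 24.9
```

>>> apply_moves --targets '[{"x": 0, "y": 0, "z": -0.5, "wx": 0, "wy": 0, "wz": 0, "jaw": 0.15}, {"x": 0, "y": 0, "z": -0.9, "wx": 0, "wy": 0, "wz": 0, "jaw": 0.15}, {"x": 0, "y": 0, "z": -1.03, "wx": 0, "wy": 0, "wz": 0, "jaw": 0.15}, {"x": 0, "y": 0, "z": -1.06, "wx": 0, "wy": 0, "wz": 0, "jaw": 0.15}, {"x": 0, "y": 0, "z": -1.06, "wx": 0, "wy": 0, "wz": 0, "jaw": 0.15}]'

```text
time: 26.5
position: [0.6366, -0.1212, 0.024]
ee_rot: [0.001, 0.686, 0.728, 0.001]
force: [-0.9, 0.7, 2.8]
finger_gap: 0.0283
grasp_force: 25.2
```

Contact at 2.8 N. Releasing, lifting, and backing up for a final wrist view.

>>> apply_moves --targets '[{"x": 0, "y": 0, "z": 0, "wx": 0, "wy": 0, "wz": 0, "jaw": 0.4}, {"x": 0, "y": 0, "z": 0, "wx": 0, "wy": 0, "wz": 0, "jaw": 0.55}, {"x": 0, "y": 0, "z": 0, "wx": 0, "wy": 0, "wz": 0, "jaw": 0.75}, {"x": 0, "y": 0, "z": 0, "wx": 0, "wy": 0, "wz": 0, "jaw": 0.8}, {"x": 0, "y": 0, "z": 0.8, "wx": 0, "wy": 0, "wz": 0, "jaw": 0.9}, {"x": 0, "y": 0, "z": 2.5, "wx": 0, "wy": 0, "wz": 0, "jaw": 1}, {"x": 0, "y": 0, "z": 4.5, "wx": 0, "wy": 0, "wz": 0, "jaw": 1}, {"x": 0, "y": 0, "z": 6.5, "wx": 0, "wy": 0, "wz": 0, "jaw": 1}]'

```text
time: 27.5
position: [0.6358, -0.1212, 0.1885]
ee_rot: [0.001, 0.686, 0.728, 0.0]
force: [0.8, -0.4, 0.6]
finger_gap: 0.0854
grasp_force: 0.0
```

>>> apply_moves --targets '[{"x": -1.2, "y": 0, "z": 2, "wx": 0, "wy": 0, "wz": 0, "jaw": 1}, {"x": -2.8, "y": -0.5, "z": 3.5, "wx": 0, "wy": 0, "wz": 0, "jaw": 1}, {"x": -4.4, "y": -0.5, "z": 5, "wx": 0, "wy": 0, "wz": 0, "jaw": 1}, {"x": -5, "y": -0.5, "z": 6, "wx": 0, "wy": 0, "wz": 0, "jaw": 1}, {"x": -5, "y": -0.5, "z": 6, "wx": 0, "wy": 0, "wz": 0, "jaw": 1}, {"x": -5, "y": -0.5, "z": 6, "wx": 0, "wy": 0, "wz": 0, "jaw": 1}, {"x": -5, "y": -0.5, "z": 6, "wx": 0, "wy": 0, "wz": 0, "jaw": 1}]'

```text
time: 28.38
position: [0.5112, -0.1335, 0.3329]
ee_rot: [-0.002, 0.685, 0.728, -0.001]
force: [0.0, -0.5, -0.4]
finger_gap: 0.0857
grasp_force: 0.0
```

```bash
python3 - <<'E'
from h import *
s=monitor.read_state();print(s['position'],s['time'])
f=grab('wrist','w9');d=grab('side','d9');sc=grab('scene','s9')
def big(m):
    k=max(cv2.findContours(m,0,1)[0],key=cv2.contourArea);return cv2.minEnclosingCircle(k)[0]
def reg(m,r):
    o=np.zeros_like(m);o[r[0]:r[1],r[2]:r[3]]=m[r[0]:r[1],r[2]:r[3]];return o
hw=cv2.cvtColor(f['img'],cv2.COLOR_RGB2HSV);B=big(reg(cv2.inRange(hw,(110,90,60),(130,255,255)),(100,300,380,470)))
G=big(reg(cv2.inRange(hw,(60,60,40),(90,255,255)),(60,300,200,380)))
print('small',B,onz(f,[B],.06),'tall',G,onz(f,[G],.091))
im=np.hstack([cv2.resize(cv2.imread('pics/w9.png'),(400,250)),cv2.imread('pics/d9.png')[90:340,200:460]])
cv2.imwrite('pics/v9.png',im)
E
```

```text
[ 0.51124807 -0.13349702  0.33288526] 28.375
small (405.5, 166.5) [[ 0.63554113 -0.12096236  0.06      ]] tall (266.70001220703125, 169.6999969482422) [[ 0.44479659 -0.13223542  0.091     ]]
```

View pics/v9.png

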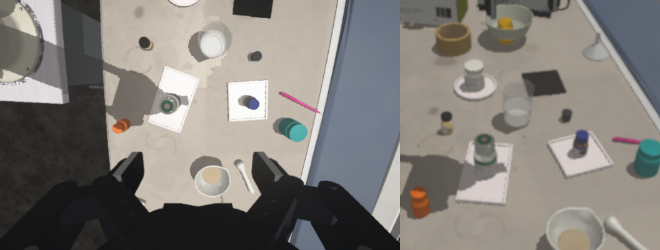

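All three containers stand upright in their own trays. The small bottle is within 2 mm of the square tray's middle and the tall bottle within 2 mm of the long tray's. The jar is mid-round at (473,75), and the beaker and vial haven't moved.

```bash
python3 -c "
from station import order
print(order.job_done())"
```

```text
the job is handed in; nothing more can be done
None
```

The job is handed in at about 28 s: the tall bottle is in the long tray and the small bottle in the square tray (both measured within about 2 mm of the middle), the jar is in the round tray (centred by arm position and by eye), and the beaker and vial were not touched.

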